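Clear the pattern table: sort weights, thread and knife into their trays

TASK

Clear the jacket-maker's pattern table: put the two pattern weights, the two thread spools and the cutter knife each into the tray that already holds one of its kind, weights and spools standing upright on the tray's floor beside what is there, the knife lying flat, slider up, along the length of its tray. Set things down gently rather than dropping them in, and leave the tape dispenser and the mug where they are.

Things in the scene. Friction and masses are not known exactly. Their poses are not given: they have to be found in the camera images.
- weight_a: pattern weight: round dark steel disc 56 mm across and 16 mm thick, a 14 mm neck, and on top a round steel grip knob 24 mm across from 30 to 54 mm above the underside. About 0.4 kg. Stands upright on the table. Origin: centre of its underside; z up. There are two, alike.
- weight_b: pattern weight: round dark steel disc 56 mm across and 16 mm thick, a 14 mm neck, and on top a round steel grip knob 24 mm across from 30 to 54 mm above the underside. About 0.4 kg. Stands upright on the table. Origin: centre of its underside; z up. There are two, alike.
- spool_a: thread spool: upright cylinder of black thread with white end flanges, 42 mm across and 54 mm tall, a small dark hole in its top. About 60 g. Stands on end on the table. Origin: centre of its underside; z up. There are two, alike.
- spool_b: thread spool: upright cylinder of black thread with white end flanges, 42 mm across and 54 mm tall, a small dark hole in its top. About 60 g. Stands on end on the table. Origin: centre of its underside; z up. There are two, alike.
- knife: aluminium snap-off cutter knife with its blade drawn in, lying flat on the table: 130 mm long (its x axis, nose at +x, black end at -x), 22 mm wide (y), 14 mm thick, with a 3 mm high black slider on its top. About 70 g, balanced at its middle. Origin: centre of its underside; z up.
- weight_tray: grey plastic tray, open on top, fixed to the table: outside 170 (x) by 145 (y) by 25 mm high, walls and floor 5 mm thick (inside 160 by 135 mm, floor 5 mm above the table); a small label holder on its -x end. Origin: centre of its underside, on the table; z up. Holds one pattern weight already, fixed in it, centred at x = +45, y = -30 mm; the rest is free.
- thread_tray: grey plastic tray, open on top, fixed to the table: outside 170 (x) by 145 (y) by 25 mm high, walls and floor 5 mm thick (inside 160 by 135 mm, floor 5 mm above the table); a small label holder on its -x end. Origin: centre of its underside, on the table; z up. Holds one thread spool already, fixed in it, standing at x = +45, y = -30 mm; the rest is free.
- knife_tray: grey plastic tray, open on top, fixed to the table: outside 170 (x) by 145 (y) by 25 mm high, walls and floor 5 mm thick (inside 160 by 135 mm, floor 5 mm above the table); a small label holder on its -x end. Origin: centre of its underside, on the table; z up. Holds one cutter knife already, fixed in it, lying along x with its middle at x = 0, y = -52 mm; the rest is free.
- dispenser: grey desk tape dispenser with a cream roll of tape, 190 mm (x) by 60 mm (y), 98 mm tall, 1.3 kg, loose on the table. Origin: centre of its underside. Not part of the job.
- mug: white ceramic mug, 80 mm across and 90 mm tall, handle at its +y side, loose on the table. Origin: centre of its underside. Not part of the job.

How it is judged:
By the outcome, as a careful person would: the job done as asked, in the order asked, and still so for the second after the job is handed in, with the robot touching nothing.
It also fails if it takes over 112 s, if anything falls off the work surface, if the arm or the gripper's body presses on something with over 40 N, if the wrist force passes 120 N, or if a joint passes its speed limit or range.

ROBOT

A 7-joint arm with a two-finger parallel gripper is mounted at the origin on the work surface. World frame = base frame: x ahead of the robot, y to its left, z up, the work surface at z = 0. Lengths are in m, angles in rad, forces in N, time in s.
With the tool pointing down it reaches from about 0.425 to 0.975 m from the base axis. Payload 16.7 kg.
Tool frame: the origin (TCP) lies midway between the tips of the shut fingers; the grasp point (between the pads) lies 19 mm behind it; z points along the fingers, y is the line along which they close (so a half turn about z gives the same grasp; the last joint's range is limited). The gripper opens to 85 mm and grips with 20 to 120 N. Pads are 22 mm wide; open, the fingers measure 114 mm over their backs; the gripper's body (76 mm by 85 mm) begins 54 mm behind the grasp point. The pads swing forward as they close: fully open they stand 13 mm farther back than shut.
Start: joints at [-1.274, 0.426, 0.074, 1.606, -0.034, 1.111, -0.067], TCP at [0.291, 0.609, 0.203] pointing down, gripper open.
Joint ranges: [-2.85, 2.85], [-0.5, 2.14], [-1.23, 1.37], [0.21, 2.46], [-1.02, 4.16], [0.16, 2.05], [-2.73, 2.73]. Speed limits (rad/s): [1.89, 1.89, 2.39, 2.39, 3.01, 3.01, 3.01].

INTERFACE

Orientations are given as a unit quaternion [w, x, y, z].
In Python, from rig import robot gives the robot as it stands.
- The arm moves only by the tool step_arm, never from a script. Its argument "series" is a list that holds one entry, the list of rows, each a list of 7 numbers: the shift along the world's x, y, z in m, then the turn, a rotation vector about the world's x, y, z in degrees, then the opening, from 0 (shut) to 1 (fully open). A call has 1 to 8 rows; each row shifts and turns the commanded pose from where the row before left it; what a row does not reach is not made up. A row lasts 1/8 s, in which the tool goes at most 62.5 mm and 10.7 degrees, less where a joint would pass 70% of its speed; a pose out of reach is approached as far as the arm can. A call with a gripper value outside its range is refused whole. The fingers move at their own pace and stop on an object; "grip_force" is the grip in N (left out, the last holds). Time passes only in rows, so rows that do not move let the fingers close. It gives the time, the measured TCP pose, the force, the opening and the grip force at its end, in the units of the state.
- robot.state(): the state, without advancing time (a new reading comes with each control period).
- robot.get_image(name): name is "scene" or "side" or "wrist"; returns the picture (400x640x3 uint8, red, green, blue); there is no depth.
- robot.calibration(name): a dict with "mtx" (3x3 intrinsics, pixels), "R" (3x3) and "t" (3): a world point X has camera coordinates R X + t. Camera axes: x right, y down, z forward; pixel columns grow to the right and rows downward; lengths in m; the calibration is good to about 2 mm. A picture is of the moment at which its call begins: read the wrist's pose just before it. calibration takes no time and is no camera call; for the wrist camera it gives the pose at the moment of the call.
- robot.close_job(): hands the job in; it is judged then, once.
Trained networks look in the newest picture that a camera, given by its name, has taken for a name from the list of things; names that differ only in an ending like _2 or _b are one class to them, and where a whole thing is asked for, a point or a joint stands for the part that bears it (a point fixed in the world has none). Each returns a list of dicts, best first, with "conf" (0 to 1); they miss things now and then, are a little off and sometimes report something else, mostly with a low value. They report only what shows in the picture. A call takes as long as a camera call.
- robot.search_frame(camera, label): "rect" ([left, top, width, height] in pixels, round what is visible of it).
- robot.outline_of(camera, label): "pixels" (400x640 bool, what is visible of it) and "rect" ([left, top, width, height] in pixels, round what is visible of it).
- robot.landmark_of(camera, label): "at" ([column, row] in pixels: a listed point, or the origin of a listed thing).
The state is a dict: "time_s": time; "qpos": joint angles; "joint_vel": joint speeds; "joint_efforts": joint torques, N m; "eef_pos": TCP position; "orientation": TCP orientation; "contact_force": force on the tool from outside, world axes, zero at the start; "wrist_torque": the same for the moment, N m; "grip_width": opening from 0.0 (shut) to 1.0 (fully open); "grasp_force": force on a finger pad.
Only numpy, scipy, OpenCV 4.12 (cv2) and the standard library are available. Lean on these libraries where they do the work, as an engineer would, in place of code of your own. Each camera call takes 0.05 s, during which the arm holds its last target. There are 200 camera calls.

## Working session

There is one attempt and no reset: what is moved stays moved. The work goes in short steps, Python scripts to look and compute and a tool call to move; the robot and the scene stay as the last step left them, time stands still between calls to the robot, and variables do not carry over. Pictures are saved under pics/ and viewed, at most 14 in all, crops included, and the job is handed in when it is done.

Besides the shell and the picture viewer there is one more tool, called after "Request:" by a JSON object that holds its "op" and its "data", one argument or row to a line. step_arm: Moves the arm, as the interface text tells. Its arguments: {"type":"object","properties":{"series":{"type":"array","items":{"type":"array","items":{"type":"array","items":{"type":"number"}}}},"grip_force":{"type":"number"}},"required":["series"]}

```bash
ls; mkdir -p pics; cat > h.py <<'E'
from rig import robot
import numpy as np, cv2
def ray(cam,px,z,cal=None):
    c=cal or robot.calibration(cam); R=np.array(c["R"]);t=np.array(c["t"]);K=np.array(c["mtx"])
    o=-R.T@t; d=R.T@np.linalg.solve(K,[px[0],px[1],1.]); s=(z-o[2])/d[2]; return (o+s*d)
def proj(cam,X):
    c=robot.calibration(cam); p=np.array(c["mtx"])@(np.array(c["R"])@np.array(X)+np.array(c["t"])); return p[:2]/p[2]
def snap(cam,fn):
    im=robot.get_image(cam); cv2.imwrite('pics/'+fn,cv2.cvtColor(im,cv2.COLOR_RGB2BGR)); return im
E
python3 - <<'E'
from h import *
for c in ["scene","side","wrist"]:
    snap(c,c+'0.png')
    cal=robot.calibration(c); print(c,(-np.array(cal["R"]).T@np.array(cal["t"])).round(3))
    for l in ["weight_a","spool_a","knife","weight_tray","thread_tray","knife_tray","dispenser","mug"]:
        r=robot.landmark_of(c,l)
        print(l,[(np.round(d["at"]).astype(int).tolist(),round(d["conf"],2),ray(c,d["at"],0)[:2].round(3).tolist()) for d in r])
s=robot.state();print(s)
E
```

```text
pics
scene [ 1.224 -0.413  0.757]
weight_a [([386, 171], 0.74, [0.447, 0.266]), ([270, 211], 0.59, [0.426, -0.131])]
spool_a [([221, 220], 0.81, [0.39, -0.266]), ([318, 201], 0.77, [0.458, 0.007])]
knife [([338, 180], 0.79, [0.405, 0.109])]
weight_tray []
thread_tray [([280, 272], 0.67, [0.641, -0.203])]
knife_tray []
dispenser [([450, 161], 0.55, [0.511, 0.477])]
mug [([155, 282], 0.85, [0.514, -0.473]), ([316, 202], 0.24, [0.46, -0.001])]
side [ 0.481 -0.724  0.948]
weight_a [([276, 246], 0.81, [0.423, -0.143]), ([270, 166], 0.61, [0.404, 0.125]), ([282, 132], 0.55, [0.436, 0.267])]
spool_a [([259, 294], 0.94, [0.384, -0.271]), ([287, 200], 0.81, [0.451, -0.001])]
knife [([269, 166], 0.7, [0.4, 0.124]), ([345, 150], 0.59, [0.625, 0.184])]
weight_tray [([347, 153], 0.69, [0.629, 0.17]), ([268, 166], 0.44, [0.398, 0.125]), ([285, 132], 0.41, [0.446, 0.266])]
thread_tray [([366, 260], 0.62, [0.643, -0.192])]
knife_tray [([358, 199], 0.76, [0.643, -0.003])]
dispenser [([308, 90], 0.73, [0.526, 0.463])]
mug [([327, 381], 0.84, [0.528, -0.471])]
wrist [0.216 0.646 0.375]
weight_a []
spool_a []
knife []
weight_tray []
thread_tray []
knife_tray []
dispenser []
mug []
{'time_s': 1.35, 'qpos': array([-1.27448614,  0.42609958,  0.07386797,  1.60599262, -0.03411693,
        1.11079618, -0.06705584]), 'joint_vel': array([-0.00220034, -0.00014742,  0.00054584, -0.00120237,  0.00036342,
       -0.00124078, -0.00046854]), 'joint_efforts': array([ 8.25491243e-04, -9.49519801e+01,  3.75707299e+00, -4.63891661e+01,
        1.89182960e-02,  2.11239174e-03, -9.89094502e-06]), 'eef_pos': array([0.29103067, 0.60900021, 0.20290436]), 'orientation': array([-3.28790933e-05,  2.21059768e-01,  9.75260261e-01, -1.41768276e-05]), 'contact_force': array([1.21389902, 0.30378775, 0.57125579]), 'wrist_torque': array([-0.03765343,  0.05362935, -0.00750959]), 'grasp_force': 0.0, 'grip_width': 1.0002645824755472}
```

View pics/scene0.png

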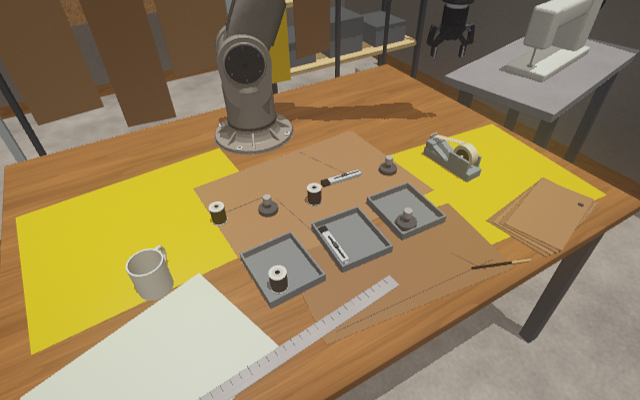

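View pics/side0.png

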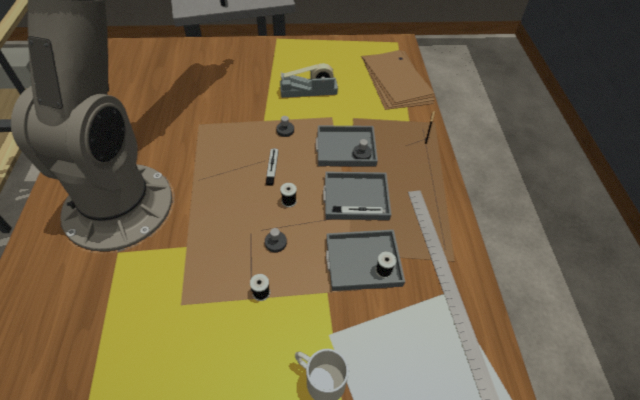

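The scene shows weights at (386,165) and (268,206), loose spools at (217,212) and (314,193), and the knife at (341,178). The side view agrees: weights at (285,127) and (276,240), spools at (260,287) and (288,194), knife at (272,166). The trays sit at x≈0.64, nearly square to the axes: weight tray far, knife tray in the middle, thread tray near. Next I'll fit the poses more closely.

```bash
cat > fit.py <<'E'
from h import *
from scipy.optimize import least_squares
a=np.linspace(0,2*np.pi,60)
def cyl(r,z0,z1): return np.vstack([np.c_[r*np.cos(a),r*np.sin(a),np.full(60,z)] for z in(z0,z1)])
M={"weight_a":np.vstack([cyl(.028,0,.016),cyl(.012,.03,.054)]),"spool_a":cyl(.021,0,.054)}
def rect(cam,P):
    p=np.array([proj(cam,q) for q in P]); return np.r_[p.min(0),p.max(0)]
def fit(label,obs,x0,z=0):
    f=lambda v: np.concatenate([rect(c,M[label]+[v[0],v[1],z])-o for c,o in obs])
    r=least_squares(f,x0,diff_step=1e-3); return r.x,np.sqrt(np.mean(r.fun**2))
def rects(cam,label):
    return [(np.array([q[0],q[1],q[0]+q[2],q[1]+q[3]],float),d["conf"]) for d in robot.search_frame(cam,label) for q in [d["rect"]]]
E
python3 - <<'E'
from fit import *
R={}
for l in M:
    for c in("scene","side"): R[c,l]=rects(c,l)
guess={"weight_a":[(.44,.266),(.423,-.14),(.67,.15)],"spool_a":[(.388,-.268),(.455,.003),(.69,-.22)]}
for l in M:
    for g in guess[l]:
        obs=[]
        for c in("scene","side"):
            e=rect(c,M[l]+[*g,0]); 
            if R[c,l]:
                b=min(R[c,l],key=lambda o:abs(o[0]-e).sum())
                if abs(b[0]-e).mean()<12: obs.append((c,b[0]))
        if obs: x,e=fit(l,obs,g); print(l,g,len(obs),x.round(4),round(e,2),[fit(l,[o],g)[0].round(3).tolist() for o in obs])
for l,z in[("weight_tray",.025),("thread_tray",.025),("knife_tray",.025),("knife",.01)]:
    for c in("scene","side"):
        for d in robot.outline_of(c,l):
            m=d["pixels"].astype(np.uint8); cs=cv2.findContours(m,0,2)[0]
            if not cs: continue
            k=max(cs,key=cv2.contourArea)[:,0]
            P=np.array([ray(c,q,z)[:2] for q in k]); r=cv2.minAreaRect((P*1000).astype(np.float32))
            print(l,c,round(d["conf"],2),np.round(r[0],1),np.round(r[1],1),round(r[2],1))
E
```

```text
Traceback (most recent call last):
  File "fit.py", line 10, in fit
    r=least_squares(f,x0,diff_step=1e-3); return r.x,np.sqrt(np.mean(r.fun**2))
  File "fit.py", line 9, in <lambda>
    f=lambda v: np.concatenate([rect(c,M[label]+[v[0],v[1],z])-o for c,o in obs])
                                ~~~~^^^^^^^^^^^^^^^^^^^^^^^^^^
  File "fit.py", line 7, in rect
    p=np.array([proj(cam,q) for q in P]); return np.r_[p.min(0),p.max(0)]
                ~~~~^^^^^^^
  File "h.py", line 7, in proj
    c=robot.calibration(cam); p=np.array(c["mtx"])@(np.array(c["R"])@np.array(X)+np.array(c["t"])); return p[:2]/p[2]
ValueError: time passes only in moves, steps and waits
```

The repeated calibration calls are being refused, so I'll cache them.

```bash
python3 - <<'E'
s=open('h.py').read()
s=s.replace("def ray(","_C={}\ndef cal_of(c):\n    if c not in _C: _C[c]=robot.calibration(c)\n    return _C[c]\ndef ray(",1)
s=s.replace("cal or robot.calibration(cam)","cal or cal_of(cam)").replace("c=robot.calibration(cam); p","c=cal_of(cam); p")
open('h.py','w').write(s)
E
cat > m1.py <<'E'
from fit import *
R={}
for l in M:
    for c in("scene","side"): R[c,l]=rects(c,l)
guess={"weight_a":[(.44,.266),(.423,-.14),(.67,.15)],"spool_a":[(.388,-.268),(.455,.003),(.69,-.22)]}
for l in M:
    for g in guess[l]:
        obs=[]
        for c in("scene","side"):
            e=rect(c,M[l]+[*g,0]); 
            if R[c,l]:
                b=min(R[c,l],key=lambda o:abs(o[0]-e).sum())
                if abs(b[0]-e).mean()<12: obs.append((c,b[0]))
        if obs: x,e=fit(l,obs,g); print(l,g,len(obs),x.round(4),round(e,2),[fit(l,[o],g)[0].round(3).tolist() for o in obs])
for l,z in[("weight_tray",.025),("thread_tray",.025),("knife_tray",.025),("knife",.01)]:
    for c in("scene","side"):
        for d in robot.outline_of(c,l):
            m=d["pixels"].astype(np.uint8); cs=cv2.findContours(m,0,2)[0]
            if not cs: continue
            k=max(cs,key=cv2.contourArea)[:,0]
            P=np.array([ray(c,q,z)[:2] for q in k]); r=cv2.minAreaRect((P*1000).astype(np.float32))
            print(l,c,round(d["conf"],2),np.round(r[0],1),np.round(r[1],1),round(r[2],1))
E
python3 m1.py
```

```text
weight_a (0.44, 0.266) 2 [0.4429 0.2749] 1.45 [[0.442, 0.28], [0.442, 0.269]]
weight_a (0.423, -0.14) 2 [ 0.4221 -0.1389] 1.06 [[0.424, -0.138], [0.421, -0.14]]
spool_a (0.388, -0.268) 2 [ 0.3881 -0.2674] 1.68 [[0.399, -0.268], [0.385, -0.268]]
spool_a (0.455, 0.003) 2 [ 0.4575 -0.0021] 2.25 [[0.471, -0.006], [0.452, -0.002]]
weight_tray scene 0.69 [637.  183.1] [165.3 189.9] 87.8
weight_tray side 0.81 [625.4 179.6] [171.6 175.6] 86.3
thread_tray scene 0.59 [ 645.5 -199.1] [189.3 152. ] 1.1
thread_tray side 0.73 [ 631.7 -200.7] [176.2 157.6] 1.0
knife_tray scene 0.79 [648.2  -4.9] [159.4 191.5] 86.4
knife_tray side 0.65 [635.1  -6.4] [161.9 175. ] 86.6
knife scene 0.58 [413.9 118.6] [130.   30.8] 86.6
knife side 0.68 [405.9 115.6] [137.9  27. ] 85.1
```

Request:
{"op": "step_arm", "data": {
  "series": [
    [[0.019,-0.042,0,0,0,3.2,1],[0.019,-0.042,0,0,0,3.2,1],[0.019,-0.042,0,0,0,3.2,1],[0.019,-0.042,0,0,0,3.2,1],[0.019,-0.042,0,0,0,3.2,1],[0.019,-0.042,0,0,0,3.2,1],[0.019,-0.042,0,0,0,3.2,1],[0.019,-0.042,0,0,0,3.2,1]]
  ],
  "grip_force": 40
}}

```text
time_s: 3.15
eef_pos: [0.4436, 0.2716, 0.2032]
orientation: [0.0, -0.001, 1.0, 0.0]
contact_force: [0.5, -0.8, -0.2]
grip_width: 1.005
grasp_force: 0.0
```

Request:
{"op": "step_arm", "data": {
  "series": [
    [[0,0,0,0,0,0,0.8],[0,0,0,0,0,0,0.8]]
  ]
}}

```text
time_s: 3.4
eef_pos: [0.4429, 0.2734, 0.203]
orientation: [0.0, -0.0, 1.0, 0.0]
contact_force: [0.2, 1.3, -0.6]
grip_width: 0.798
grasp_force: 0.0
```

```bash
cat > look.py <<'E'
import sys
from fit import *
s=robot.state(); print(s["time_s"],s["eef_pos"].round(4),s["orientation"].round(3),s["qpos"].round(2),round(s["grip_width"],3))
snap("wrist",sys.argv[1])
for l in sys.argv[2:]:
    for d in robot.landmark_of("wrist",l): print(l,"lm",round(d["conf"],2),np.round(d["at"]),ray("wrist",d["at"],0)[:2].round(4))
    for r,c in rects("wrist",l):
        if l in M: 
            try: print(l,"rect",round(c,2),r.round(),*fit(l,[("wrist",r)],ray("wrist",[(r[0]+r[2])/2,(r[1]+r[3])/2],.02)[:2]))
            except Exception as e: print(e)
        else: print(l,r.round(),c)
E
python3 look.py w1.png weight_a knife
```

```text
3.4 [0.4429 0.2734 0.203 ] [ 0. -0.  1.  0.] [-0.81  0.17  0.15  1.96 -0.03  1.02  0.93] 0.798
weight_a lm 0.95 [314. 175.] [0.4477 0.275 ]
weight_a rect 0.58 [290. 154. 334. 199.] [0.44731674 0.27282352] 0.9510165338426527
weight_a rect 0.52 [  1. 143.   6. 171.] [ 0.42642192 -0.08518927] 28.019411657251116
knife lm 0.96 [185. 139.] [0.403  0.1176]
knife [126. 128. 242. 157.] 0.57
```

View pics/w1.png

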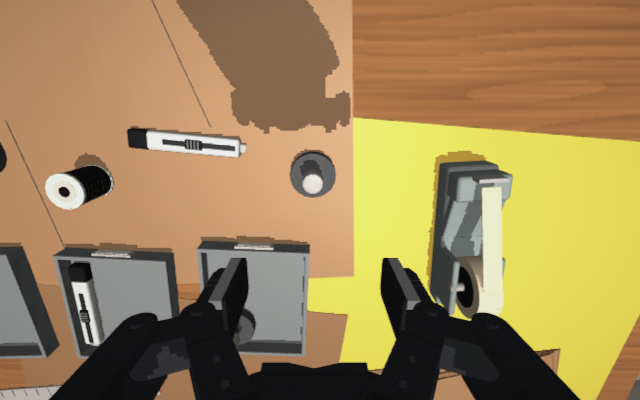

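The wrist view shows the weight at (312,178), loose knife at (185,143), and the three trays below left. The open fingers at (230,290) and (400,290) clear the dispenser. The weight fits at (0.447, 0.273), so I'll descend.

Request:
{"op": "step_arm", "data": {
  "series": [
    [[0.004,0,-0.04,0,0,0,0.8],[0,0,-0.045,0,0,0,0.8],[0,0,-0.045,0,0,0,0.8],[0,0,-0.03,0,0,0,0.8],[0,0,-0.02,0,0,0,0.8],[0,0,0,0,0,0,0.8],[0,0,0,0,0,0,0.0],[0,0,0,0,0,0,0.0]]
  ],
  "grip_force": 50
}}

```text
time_s: 4.65
eef_pos: [0.4476, 0.2735, 0.0239]
orientation: [0.001, -0.001, 1.0, 0.001]
contact_force: [0.5, 0.1, -0.5]
grip_width: 0.38
grasp_force: 0.0
```

Request:
{"op": "step_arm", "data": {
  "series": [
    [[0,0,0,0,0,0,0.0],[0,0,0,0,0,0,0.0],[0,0,0,0,0,0,0.0]]
  ]
}}

```text
time_s: 5.03
eef_pos: [0.4476, 0.273, 0.0238]
orientation: [0.001, -0.0, 1.0, 0.0]
contact_force: [-0.7, -2.2, 8.2]
grip_width: 0.228
grasp_force: 48.6
```

```bash
python3 - <<'E'
from h import *
im=snap("wrist","w2.png"); snap("side","s2.png")
cv2.imwrite('pics/c2.png',cv2.imread('pics/s2.png')[60:320,180:440])
E
```

```text
(no output)
```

View pics/c2.png

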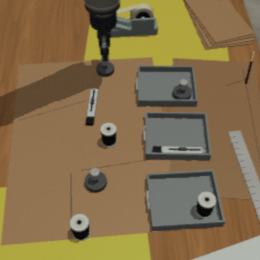

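The side crop shows the gripper closed on the knob of the far weight at (105,68). I'll lift a little and check the hold.

Request:
{"op": "step_arm", "data": {
  "series": [
    [[0,0,0.01,0,0,0,0.0],[0,0,0.03,0,0,0,0.0],[0,0,0.04,0,0,0,0.0],[0,0,0.04,0,0,0,0],[0,0,0,0,0,0,0]]
  ]
}}

```text
time_s: 5.75
eef_pos: [0.4484, 0.274, 0.1462]
orientation: [0.002, -0.0, 1.0, 0.002]
contact_force: [1.2, 0.6, -4.3]
grip_width: 0.226
grasp_force: 49.0
```

```bash
cat > tray.py <<'E'
from fit import *
# rim model: outer box silhouette (incl. label excluded), fit x,y,yaw to convex hull of outline by rects of mask in rotated directions
def hull_sup(p,th): return np.array([(p@[np.cos(t),np.sin(t)]).max() for t in th])
th=np.linspace(0,2*np.pi,24,endpoint=False)
B=np.array([[x,y,z] for x in(-.085,.085) for y in(-.0725,.0725) for z in(0,.025)])
def traypts(v,extra=None):
    P=B if extra is None else np.vstack([B,extra])
    c,s=np.cos(v[2]),np.sin(v[2]); return np.c_[v[0]+c*P[:,0]-s*P[:,1],v[1]+s*P[:,0]+c*P[:,1],P[:,2]]
EX={"weight_tray":M["weight_a"]+[.045,-.03,.005],"thread_tray":M["spool_a"]+[.045,-.03,.005],"knife_tray":None}
def fit_tray(label,cams,x0):
    obs=[]
    for c in cams:
        for d in robot.outline_of(c,label)[:3]:
            ys,xs=np.nonzero(d["pixels"])
            if not len(xs): continue
            P=np.c_[xs,ys].astype(float)
            w=ray(c,P.mean(0),.01)[:2]
            if np.hypot(*(w-x0[:2]))<.05 and xs.min()>2 and ys.min()>2 and xs.max()<637 and ys.max()<397: obs.append((c,hull_sup(P,th))); break
    def f(v,obs=obs):
        return np.concatenate([hull_sup(np.array([proj(c,q) for q in traypts(v,EX[label])]),th)-o for c,o in obs])
    for o in obs:
        r=least_squares(lambda v:f(v,[o]),x0,loss='soft_l1',x_scale=[.01,.01,.05],diff_step=1e-3); print(' ',o[0],r.x.round(4),round(np.abs(r.fun).mean(),2))
    if len(obs)>1:
        r=least_squares(f,x0,loss='soft_l1',x_scale=[.01,.01,.05],diff_step=1e-3); print(label,r.x.round(4),np.abs(r.fun).mean().round(2))
E
python3 - <<'E'
from tray import *
s=robot.state(); print(s["time_s"],s["contact_force"],s["grip_width"])
robot.get_image("wrist")
for l,g in [("weight_tray",(.635,.178,-.05)),("thread_tray",(.64,-.2,.02)),("knife_tray",(.642,-.005,-.05))]: fit_tray(l,["scene","side","wrist"],np.array(g))
E
```

```text
5.75 [ 1.16755679  0.62555998 -4.29763388] 0.22580277680436345
  scene [ 0.6284  0.1912 -0.0545] 0.78
  side [ 0.626  0.194 -0.021] 0.76
weight_tray [ 0.6267  0.1927 -0.042 ] 0.86
  scene [ 0.6371 -0.1965  0.024 ] 0.6
  side [ 0.6341 -0.196   0.0224] 0.63
thread_tray [ 0.6352 -0.1963  0.0221] 0.68
  scene [ 6.402e-01 -3.000e-04 -6.110e-02] 0.42
  side [ 0.6374  0.0039 -0.0431] 0.71
  wrist [ 0.6341  0.0021 -0.0872] 8.27
knife_tray [ 0.6358  0.0019 -0.0776] 3.4
```

```bash
python3 - <<'E'
from h import *
c=dict(robot.calibration("wrist")); R=np.array(c["R"]); s=robot.state()
o=-R.T@np.array(c["t"])+np.array([.4429,.2734,.203])-s["eef_pos"]; c["t"]=-R@o
for n,px in [("W",[(199,242),(309,242),(197,353),(307,354)]),("K",[(55,254),(175,248)]),("weight",[(312,178)])]:
    print(n,[ray("w",p,.025,c)[:2].round(4).tolist() for p in px])
print(o)
E
```

```text
W [[0.5292, 0.128], [0.529, 0.2681], [0.7085, 0.1034], [0.71, 0.2644]]
K [[0.5466, -0.0602], [0.5378, 0.0962]]
weight [[0.4454, 0.272]]
[0.35936478 0.27444418 0.37470069]
```

Request:
{"op": "step_arm", "data": {
  "series": [
    [[0.03,-0.008,0,0,0,0,0],[0.03,-0.008,0,0,0,0,0],[0.03,-0.008,0,0,0,0,0],[0.03,-0.008,0,0,0,0,0],[0.03,-0.008,0,0,0,0,0],[0.03,-0.008,0,0,0,0,0],[0,0,-0.04,0,0,0,0],[0,0,-0.03,0,0,0,0]]
  ]
}}

```text
time_s: 7.25
eef_pos: [0.6268, 0.2246, 0.071]
orientation: [-0.001, -0.0, 1.0, -0.0]
contact_force: [1.2, -0.5, -4.7]
grip_width: 0.224
grasp_force: 49.1
```

```bash
python3 - <<'E'
from h import *
s=robot.state(); print(s["eef_pos"],s["orientation"].round(3),s["contact_force"])
a=snap("scene","s3.png"); b=snap("side","s3b.png")
x=cv2.resize(a[110:290,300:480],None,fx=2.2,fy=2.2,interpolation=2); y=cv2.resize(b[90:270,240:420],None,fx=2.2,fy=2.2,interpolation=2)
cv2.imwrite('pics/c3.png',np.hstack([x,y])[...,::-1])
E
```

```text
[0.62680305 0.22455236 0.07101289] [-0.001 -0.     1.    -0.   ] [ 1.16029619 -0.5175952  -4.65064748]
```

View pics/c3.png

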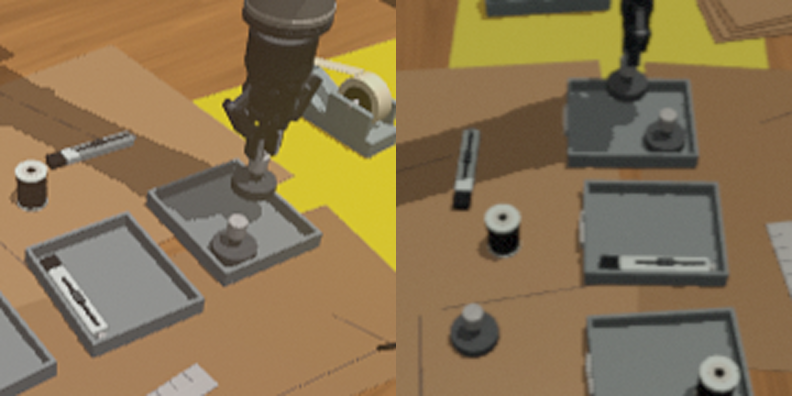

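Both views show the held weight over the weight tray's far half, clear of the fixed one. I'll check the tray pose from the crop's rim corners.

```bash
python3 - <<'E'
from tray import *
sd=lambda u,v:(240+(u-396)/2.2,90+v/2.2)
sc=lambda u,v:(300+u/2.2,110+v/2.2)
for n,P in [("W",[(567,86),(690,81),(697,158),(570,160)]),("K",[(585,185),(717,182),(726,278),(585,278)])]:
    print(n,[ray("side",sd(*p),.025)[:2].round(3).tolist() for p in P],np.mean([ray("side",sd(*p),.025)[:2] for p in P],0))
for n,P in [("W",[(150,192),(240,160),(320,235),(228,277)]),("K",[(27,250),(128,216),(202,297),(97,345)])]:
    print(n,[ray("scene",sc(*p),.025)[:2].round(3).tolist() for p in P],np.mean([ray("scene",sc(*p),.025)[:2] for p in P],0))
print("fixed knob side",ray("side",sd(668,117),.059),"scene",ray("scene",sc(236,222),.059))
print("held disc",ray("side",sd(627,86),.055),ray("scene",sc(254,185),.055))
E
```

```text
W [[0.547, 0.248], [0.718, 0.252], [0.708, 0.108], [0.543, 0.111]] [0.62875011 0.17973493]
K [[0.56, 0.068], [0.728, 0.066], [0.716, -0.082], [0.551, -0.075]] [ 0.63856356 -0.00575565]
W [[0.546, 0.123], [0.554, 0.265], [0.719, 0.253], [0.717, 0.112]] [0.6341029  0.18827578]
K [[0.557, -0.065], [0.569, 0.073], [0.726, 0.067], [0.724, -0.073]] [6.43969463e-01 4.51506489e-04]
fixed knob side [0.67151463 0.15005099 0.059     ] scene [0.6748769 0.1532342 0.059    ]
held disc [0.62437305 0.21357733 0.055     ] [0.63001626 0.2196206  0.055     ]
```

Request:
{"op": "step_arm", "data": {
  "series": [
    [[0,-0.004,-0.02,0,0,0,0],[0,0,-0.014,0,0,0,0],[0,0,-0.004,0,0,0,0],[0,0,-0.002,0,0,0,0],[0,0,0,0,0,0,0]]
  ]
}}

```text
time_s: 7.98
eef_pos: [0.6273, 0.2212, 0.0333]
orientation: [0.0, -0.001, 1.0, 0.0]
contact_force: [-0.0, 0.7, -4.3]
grip_width: 0.226
grasp_force: 49.4
```

Request:
{"op": "step_arm", "data": {
  "series": [
    [[0,0,-0.002,0,0,0,0],[0,0,-0.001,0,0,0,0],[0,0,0,0,0,0,0]]
  ]
}}

```text
time_s: 8.35
eef_pos: [0.627, 0.221, 0.0299]
orientation: [-0.0, -0.0, 1.0, -0.0]
contact_force: [-0.6, 0.5, -3.6]
grip_width: 0.229
grasp_force: 49.4
```

Request:
{"op": "step_arm", "data": {
  "series": [
    [[0,0,-0.001,0,0,0,0],[0,0,0,0,0,0,0]]
  ]
}}

```text
time_s: 8.6
eef_pos: [0.6274, 0.2208, 0.0293]
orientation: [0.0, -0.0, 1.0, 0.0]
contact_force: [-0.7, -1.6, 2.7]
grip_width: 0.222
grasp_force: 51.2
```

Request:
{"op": "step_arm", "data": {
  "series": [
    [[0,0,0,0,0,0,0.55],[0,0,0,0,0,0,0.55],[0,0,0,0,0,0,0.55],[0,0,0.03,0,0,0,0.55],[0,0,0.05,0,0,0,0.55],[0,0,0.05,0,0,0,0.55],[0,0,0.04,0,0,0,0.6]]
  ]
}}

```text
time_s: 9.48
eef_pos: [0.6273, 0.2211, 0.2012]
orientation: [0.001, -0.0, 1.0, 0.0]
contact_force: [-0.4, -0.6, 0.2]
grip_width: 0.599
grasp_force: 0.0
```

Request:
{"op": "step_arm", "data": {
  "series": [
    [[-0.025,-0.045,0,0,0,0,0.7],[-0.025,-0.045,0,0,0,0,0.7],[-0.025,-0.045,0,0,0,0,0.7],[-0.025,-0.045,0,0,0,0,0.7],[-0.025,-0.045,0,0,0,0,0.7],[-0.025,-0.045,0,0,0,0,0.7],[-0.025,-0.045,0,0,0,0,0.7],[-0.025,-0.045,0,0,0,0,0.7]]
  ]
}}

```text
time_s: 10.48
eef_pos: [0.4262, -0.1403, 0.1991]
orientation: [0.0, -0.001, 1.0, 0.0]
contact_force: [1.7, -0.4, 0.4]
grip_width: 0.701
grasp_force: 0.0
```

Request:
{"op": "step_arm", "data": {
  "series": [
    [[0,0,0,0,0,0,0.7]]
  ]
}}

```text
time_s: 10.6
eef_pos: [0.4253, -0.1419, 0.1992]
orientation: [0.0, 0.002, 1.0, 0.0]
contact_force: [0.7, -0.0, -0.1]
grip_width: 0.705
grasp_force: 0.0
```

```bash
python3 look.py w4.png weight_a spool_a knife
```

```text
10.6 [ 0.4253 -0.1419  0.1992] [0.    0.002 1.    0.   ] [-0.22  0.04  0.42  2.12 -0.02  0.99  1.77] 0.705
weight_a lm 0.97 [564. 308.] [0.6308 0.2291]
weight_a lm 0.63 [322. 167.] [ 0.4207 -0.128 ]
weight_a rect 0.97 [543. 291. 602. 342.] [0.62932676 0.22466578] 0.8564376710228118
spool_a lm 0.94 [420. 193.] [ 0.4542 -0.0021]
spool_a lm 0.79 [209. 142.] [ 0.3904 -0.2653]
spool_a rect 0.93 [170. 124. 229. 165.] [ 0.38840454 -0.26410369] 1.8432294835399008
spool_a rect 0.71 [405. 177. 458. 224.] [4.54172596e-01 1.11843135e-04] 0.6170366137117625
knife [471. 140. 585. 172.] 0.87
```

View pics/w4.png

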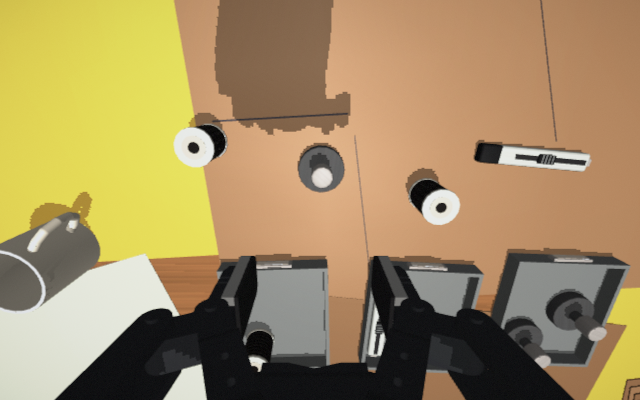

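The wrist view shows the first weight standing in its tray at (565,310), the second with its disc centred at (321,168), and spools at (200,143) and (432,200). I'll fit the second weight from its picture extent.

```bash
python3 - <<'E'
from fit import *
c=cal_of("wrist"); print(-np.array(c["R"]).T@np.array(c["t"]))
im=cv2.imread('pics/w4.png').astype(int)
hsv=cv2.cvtColor(im.astype(np.uint8),cv2.COLOR_BGR2HSV)
m=(hsv[...,1]<70).astype(np.uint8); m[:, :280]=0; m[:,370:]=0; m[:125]=0; m[210:]=0
n,l,st,ce=cv2.connectedComponentsWithStats(m); i=1+np.argmax(st[1:,4]); q=st[i]; print(q)
r=np.array([q[0],q[1],q[0]+q[2],q[1]+q[3]],float)
print(fit("weight_a",[("wrist",r)],(.42,-.135)))
for k in[(.422,-.139),(.42,-.130)]: print(rect("wrist",M["weight_a"]+[*k,0]))
E
```

```text
[ 0.34381128 -0.13745652  0.37047643]
[ 298  146   46   46 1666]
(array([ 0.42204722, -0.12892978]), np.float64(0.8215192471832851))
[289.02242249 144.94125556 336.05684332 193.02552585]
[296.55850675 143.29208985 343.67529067 191.47226956]
```

The arm was still settling when that picture was taken, so I'll measure again.

```bash
sed -i 's/^snap("wrist",sys.argv\[1\])/cal_of("wrist"); snap("wrist",sys.argv[1])/' look.py
python3 look.py w5.png weight_a spool_a
python3 - <<'E'
from fit import *
s=robot.state()
print(s["eef_pos"],s["qpos"].round(3))
im=cv2.imread('pics/w5.png')
hsv=cv2.cvtColor(im,cv2.COLOR_BGR2HSV)
m=(hsv[...,1]<70).astype(np.uint8); m[:, :280]=0; m[:,370:]=0; m[:125]=0; m[210:]=0
n,l,st,ce=cv2.connectedComponentsWithStats(m); i=1+np.argmax(st[1:,4]); q=st[i]; print(q)
r=np.array([q[0],q[1],q[0]+q[2],q[1]+q[3]],float)
print(fit("weight_a",[("wrist",r)],(.42,-.135)))
E
```

```text
10.95 [ 0.4274 -0.1383  0.1988] [-0.    -0.001  1.    -0.   ] [-0.23  0.04  0.41  2.11 -0.02  0.99  1.77] 0.7
weight_a lm 0.78 [560. 309.] [0.6307 0.2235]
weight_a lm 0.69 [320. 161.] [ 0.4134 -0.1305]
weight_a rect 0.78 [296. 141. 342. 190.] [ 0.4172762  -0.13164535] 0.6727332831127738
weight_a rect 0.67 [544. 294. 600. 345.] [0.63299059 0.22545982] 1.7760875115892336
spool_a lm 0.84 [421. 193.] [ 0.4549 -0.001 ]
spool_a lm 0.79 [206. 138.] [ 0.3866 -0.267 ]
spool_a rect 0.73 [170. 124. 225. 165.] [ 0.38837389 -0.26557341] 1.1208510050212128
spool_a rect 0.67 [402. 178. 456. 222.] [ 0.45352009 -0.00221235] 1.5581442302910515
[ 0.42711944 -0.13885573  0.19882611] [-0.226  0.044  0.414  2.114 -0.021  0.988  1.771]
[ 295  144   47   47 1677]
(array([ 0.41990743, -0.13242306]), np.float64(0.4144640306775708))
```

Request:
{"op": "step_arm", "data": {
  "series": [
    [[-0.007,0.004,-0.04,0,0,0,0.8],[0,0,-0.045,0,0,0,0.8],[0,0,-0.045,0,0,0,0.8],[0,0,-0.03,0,0,0,0.8],[0,0,-0.016,0,0,0,0.8],[0,0,0,0,0,0,0.8],[0,0,0,0,0,0,0.3]]
  ]
}}

```text
time_s: 12.08
eef_pos: [0.4205, -0.1351, 0.0235]
orientation: [0.0, -0.0, 1.0, -0.0]
contact_force: [0.7, 0.2, 0.1]
grip_width: 0.605
grasp_force: 0.0
```

Request:
{"op": "step_arm", "data": {
  "series": [
    [[0,0,0,0,0,0,0.0],[0,0,0,0,0,0,0.0],[0,0,0,0,0,0,0.0],[0,0,0,0,0,0,0.0]]
  ]
}}

```text
time_s: 12.58
eef_pos: [0.4207, -0.1347, 0.0236]
orientation: [0.001, -0.001, 1.0, 0.0]
contact_force: [-0.6, 4.0, 9.7]
grip_width: 0.23
grasp_force: 48.6
```

Request:
{"op": "step_arm", "data": {
  "series": [
    [[0,0,0.01,0,0,0,0],[0,0,0.04,0,0,0,0],[0,0,0.05,0,0,0,0],[0.02,0.038,0.02,0,0,0,0],[0.02,0.038,0,0,0,0,0],[0.02,0.038,0,0,0,0,0],[0.02,0.038,0,0,0,0,0],[0.02,0.038,0,0,0,0,0]]
  ]
}}

```text
time_s: 13.58
eef_pos: [0.5204, 0.056, 0.1436]
orientation: [0.0, -0.0, 1.0, -0.0]
contact_force: [0.7, -0.4, -3.1]
grip_width: 0.222
grasp_force: 49.1
```

Request:
{"op": "step_arm", "data": {
  "series": [
    [[0.02,0.038,0,0,0,0,0],[0.02,0.038,0,0,0,0,0],[0.023,0.032,0,0,0,0,0],[0,0,-0.04,0,0,0,0],[0,0,-0.04,0,0,0,0],[0,0,0,0,0,0,0]]
  ]
}}

```text
time_s: 14.32
eef_pos: [0.581, 0.1622, 0.061]
orientation: [-0.002, -0.0, 1.0, -0.001]
contact_force: [-0.3, -0.0, -2.0]
grip_width: 0.223
grasp_force: 49.5
```

Request:
{"op": "step_arm", "data": {
  "series": [
    [[0.004,0,-0.02,0,0,0,0],[0,0,-0.008,0,0,0,0],[0,0,-0.003,0,0,0,0],[0,0,0,0,0,0,0]]
  ]
}}

```text
time_s: 14.82
eef_pos: [0.5872, 0.163, 0.0322]
orientation: [0.0, -0.0, 1.0, 0.0]
contact_force: [0.2, 0.1, -2.2]
grip_width: 0.224
grasp_force: 49.6
```

Request:
{"op": "step_arm", "data": {
  "series": [
    [[0,0,-0.001,0,0,0,0],[0,0,-0.001,0,0,0,0],[0,0,0,0,0,0,0]]
  ]
}}

```text
time_s: 15.2
eef_pos: [0.587, 0.163, 0.03]
orientation: [0.0, -0.0, 1.0, -0.0]
contact_force: [-0.0, 0.0, -3.9]
grip_width: 0.223
grasp_force: 49.6
```

Request:
{"op": "step_arm", "data": {
  "series": [
    [[0,0,-0.001,0,0,0,0],[0,0,0,0,0,0,0]]
  ]
}}

```text
time_s: 15.45
eef_pos: [0.5873, 0.1633, 0.0292]
orientation: [0.0, -0.001, 1.0, 0.0]
contact_force: [-0.2, 1.7, 1.0]
grip_width: 0.224
grasp_force: 50.9
```

Request:
{"op": "step_arm", "data": {
  "series": [
    [[0,0,0,0,0,0,0.55],[0,0,0,0,0,0,0.55],[0,0,0,0,0,0,0.55],[0,0,0.03,0,0,0,0.55],[0,0,0.05,0,0,0,0.55],[-0.02,-0.03,0.05,0,0,0,0.8],[-0.03,-0.04,0.04,0,0,0,1],[-0.04,-0.04,0,0,0,0,1]]
  ]
}}

```text
time_s: 16.45
eef_pos: [0.4987, 0.053, 0.2006]
orientation: [0.002, -0.0, 1.0, 0.001]
contact_force: [1.1, 0.3, 0.1]
grip_width: 0.999
grasp_force: 0.0
```

Request:
{"op": "step_arm", "data": {
  "series": [
    [[-0.04,-0.04,0,0,0,0,1],[-0.003,-0.014,0,0,0,0,1],[0,0,0,0,0,0,1],[0,0,0,0,0,0,1],[0,0,0,0,0,0,1]]
  ]
}}

```text
time_s: 17.08
eef_pos: [0.4553, 0.0008, 0.1977]
orientation: [-0.0, -0.001, 1.0, -0.0]
contact_force: [0.0, 1.1, 0.5]
grip_width: 1.0
grasp_force: 0.0
```

```bash
python3 look.py w6.png weight_a spool_a
```

```text
17.075 [0.4553 0.0008 0.1977] [-0.    -0.001  1.    -0.   ] [-0.48  0.06  0.35  2.1  -0.02  0.99  1.46] 1.0
weight_a lm 0.97 [470. 290.] [0.6263 0.2239]
weight_a lm 0.82 [435. 265.] [0.5856 0.1692]
weight_a lm 0.6 [178. 296.] [ 0.6367 -0.1927]
weight_a rect 0.84 [451. 276. 496. 326.] [0.63083343 0.22266636] 1.9255233201167994
weight_a rect 0.62 [417. 249. 460. 298.] [0.58831851 0.16966927] 1.3418523909552502
spool_a lm 0.6 [311. 171.] [ 0.4537 -0.0021]
spool_a lm 0.57 [ 83. 115.] [ 0.3877 -0.2693]
spool_a rect 0.89 [ 21.  96. 104. 139.] [ 0.38808752 -0.26867479] 1.2070542600776335
spool_a rect 0.72 [290. 156. 331. 199.] [ 0.4537133  -0.00173794] 1.3722271329236604
```

View pics/w6.png

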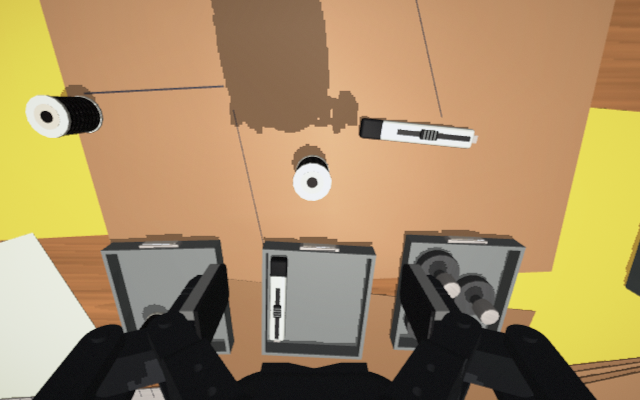

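Both weights stand in their tray, at (437,270) and (472,292). The near spool is at (312,180), fitted at (0.454, −0.002). Descending on it.

Request:
{"op": "step_arm", "data": {
  "series": [
    [[-0.001,-0.003,-0.04,0,0,0,1],[0,0,-0.045,0,0,0,1],[0,0,-0.045,0,0,0,1],[0,0,-0.03,0,0,0,1],[0,0,-0.02,0,0,0,1],[0,0,0,0,0,0,1],[0,0,0,0,0,0,0.6]]
  ],
  "grip_force": 25
}}

```text
time_s: 18.2
eef_pos: [0.4542, -0.003, 0.0186]
orientation: [0.0, -0.0, 1.0, 0.0]
contact_force: [-0.6, 0.9, 0.1]
grip_width: 0.817
grasp_force: 0.0
```

Request:
{"op": "step_arm", "data": {
  "series": [
    [[0,0,0,0,0,0,0.3],[0,0,0,0,0,0,0.3],[0,0,0,0,0,0,0.3],[0,0,0,0,0,0,0.3]]
  ]
}}

```text
time_s: 18.7
eef_pos: [0.4546, -0.0027, 0.0188]
orientation: [0.001, -0.001, 1.0, 0.0]
contact_force: [-0.5, 0.6, 8.5]
grip_width: 0.47
grasp_force: 24.1
```

```bash
python3 - <<'E'
from h import *
c=dict(robot.calibration("wrist")); R=np.array(c["R"]); s=robot.state()
o=-R.T@np.array(c["t"])+np.array([.4553,.0008,.1977])-s["eef_pos"]; c["t"]=-R@o
for n,px,z in [("T",[(104,241),(221,239)],.025),("K",[(264,240),(376,248),(262,353),(362,354)],.025),("Kknife",[(279,258),(276,342)],.019),("W",[(404,234),(524,242)],.025),("knife",[(360,128),(477,139)],.01)]:
    print(n,[ray("w",p,z,c)[:2].round(4).tolist() for p in px])
E
```

```text
T [[0.5383, -0.261], [0.5353, -0.1142]]
K [[0.5366, -0.0605], [0.5476, 0.0804], [0.7164, -0.0728], [0.7181, 0.0717]]
Kknife [[0.5653, -0.0434], [0.7022, -0.0527]]
W [[0.5282, 0.1139], [0.539, 0.2657]]
knife [[0.4013, 0.055], [0.4136, 0.1922]]
```

Request:
{"op": "step_arm", "data": {
  "series": [
    [[0,0,0.01,0,0,0,0.3],[0,0,0.04,0,0,0,0.3],[0,0,0.05,0,0,0,0.3],[0.035,-0.034,0,0,0,0,0.3],[0.035,-0.034,0,0,0,0,0.3],[0.035,-0.034,0,0,0,0,0.3],[0.035,-0.034,0,0,0,0,0.3],[0.036,-0.035,0,0,0,0,0.3]]
  ]
}}

```text
time_s: 19.7
eef_pos: [0.6308, -0.175, 0.1189]
orientation: [0.0, -0.001, 1.0, 0.0]
contact_force: [0.1, 1.4, -0.7]
grip_width: 0.47
grasp_force: 25.6
```

Request:
{"op": "step_arm", "data": {
  "series": [
    [[0,0,-0.03,0,0,0,0.3],[0,0,-0.02,0,0,0,0.3],[0,0,-0.01,0,0,0,0.3],[0,0,0,0,0,0,0.3]]
  ]
}}

```text
time_s: 20.2
eef_pos: [0.6294, -0.1735, 0.0579]
orientation: [-0.0, -0.001, 1.0, 0.0]
contact_force: [0.2, 0.2, 0.2]
grip_width: 0.472
grasp_force: 25.6
```

```bash
python3 - <<'E'
from h import *
s=robot.state(); print(s["eef_pos"],s["contact_force"],s["grip_width"])
a=snap("scene","s7.png"); b=snap("side","s7b.png")
x=cv2.resize(a[140:320,190:370],None,fx=2.2,fy=2.2,interpolation=2); y=cv2.resize(b[140:320,280:460],None,fx=2.2,fy=2.2,interpolation=2)
cv2.imwrite('pics/c7.png',np.hstack([x,y])[...,::-1])
E
```

```text
[ 0.62939884 -0.17348206  0.05787393] [0.16470082 0.23809596 0.16146527] 0.47210947141580384
```

View pics/c7.png

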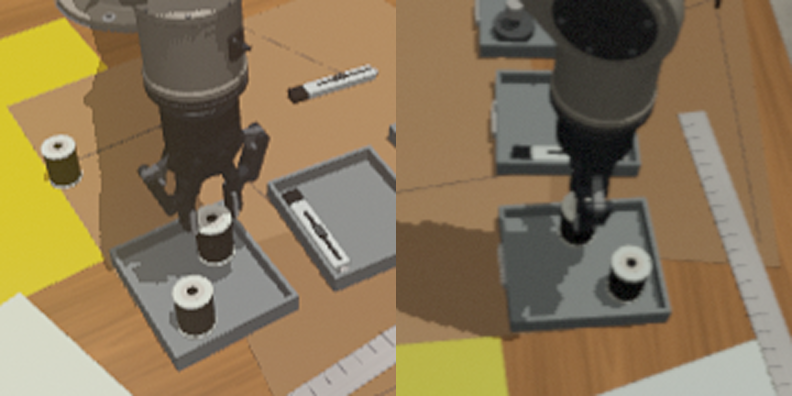

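The held spool hangs upright over the thread tray, at (213,235) in the scene crop, clear of the fixed spool at (193,305) and the walls. Lowering it.

Request:
{"op": "step_arm", "data": {
  "series": [
    [[0,0,-0.018,0,0,0,0.3],[0,0,-0.01,0,0,0,0.3],[0,0,-0.003,0,0,0,0.3],[0,0,-0.001,0,0,0,0.3],[0,0,0,0,0,0,0.3]]
  ]
}}

```text
time_s: 20.92
eef_pos: [0.6299, -0.1742, 0.0262]
orientation: [0.0, -0.0, 1.0, -0.0]
contact_force: [0.2, 0.2, 0.2]
grip_width: 0.475
grasp_force: 25.6
```

Request:
{"op": "step_arm", "data": {
  "series": [
    [[0,0,-0.001,0,0,0,0.3],[0,0,0,0,0,0,0.3]]
  ]
}}

```text
time_s: 21.18
eef_pos: [0.6298, -0.174, 0.0251]
orientation: [0.0, -0.0, 1.0, -0.0]
contact_force: [-0.2, -0.1, -0.9]
grip_width: 0.469
grasp_force: 25.6
```

Request:
{"op": "step_arm", "data": {
  "series": [
    [[0,0,-0.001,0,0,0,0.3],[0,0,0,0,0,0,0.3],[0,0,0,0,0,0,0.3]]
  ]
}}

```text
time_s: 21.55
eef_pos: [0.6299, -0.174, 0.0241]
orientation: [0.0, -0.001, 1.0, -0.0]
contact_force: [-0.5, 0.2, 2.5]
grip_width: 0.47
grasp_force: 25.8
```

Request:
{"op": "step_arm", "data": {
  "series": [
    [[0,0,0,0,0,0,0.65],[0,0,0,0,0,0,0.65],[0,0,0,0,0,0,0.65],[0,0,0.04,0,0,0,0.65],[0,0,0.05,0,0,0,0.65],[-0.03,-0.012,0.05,0,0,0,0.8],[-0.042,-0.016,0.03,0,0,0,1],[-0.042,-0.016,0,0,0,0,1]]
  ]
}}

```text
time_s: 22.55
eef_pos: [0.5156, -0.219, 0.1962]
orientation: [0.002, -0.0, 1.0, -0.0]
contact_force: [-0.5, 0.3, 0.4]
grip_width: 1.001
grasp_force: 0.0
```

Request:
{"op": "step_arm", "data": {
  "series": [
    [[-0.042,-0.016,0,0,0,0,1],[-0.042,-0.016,0,0,0,0,1],[-0.042,-0.016,0,0,0,0,1],[0,0,0,0,0,0,1],[0,0,0,0,0,0,1],[0,0,0,0,0,0,1]]
  ]
}}

```text
time_s: 23.3
eef_pos: [0.3906, -0.2657, 0.1939]
orientation: [-0.0, -0.001, 1.0, -0.0]
contact_force: [-0.3, 0.7, -0.2]
grip_width: 0.996
grasp_force: 0.0
```

```bash
python3 look.py w8.png spool_a
```

```text
23.3 [ 0.3906 -0.2657  0.1939] [-0.    -0.001  1.    -0.   ] [-0.05  0.1   0.55  2.08 -0.06  0.98  2.11] 0.996
spool_a lm 0.88 [376. 334.] [ 0.636  -0.1709]
spool_a lm 0.58 [311. 172.] [ 0.3892 -0.268 ]
spool_a rect 0.92 [294. 156. 333. 200.] [ 0.38835893 -0.26562144] 1.0426409266908088
spool_a rect 0.7 [360. 322. 398. 373.] [ 0.63217491 -0.17449534] 0.7636572360138718
```

View pics/w8.png

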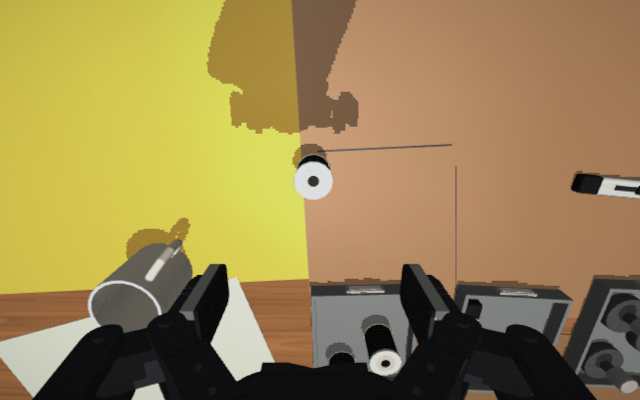

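The first spool stands in its tray at (383,350), and the second is at (313,178), directly below the gripper. Descending.

Request:
{"op": "step_arm", "data": {
  "series": [
    [[-0.002,0,-0.04,0,0,0,1],[0,0,-0.045,0,0,0,1],[0,0,-0.045,0,0,0,1],[0,0,-0.03,0,0,0,1],[0,0,-0.016,0,0,0,1],[0,0,0,0,0,0,1],[0,0,0,0,0,0,0.6]]
  ]
}}

```text
time_s: 24.32
eef_pos: [0.3884, -0.2664, 0.0189]
orientation: [0.001, -0.0, 1.0, -0.0]
contact_force: [0.3, 0.0, 0.2]
grip_width: 0.822
grasp_force: 0.0
```

Request:
{"op": "step_arm", "data": {
  "series": [
    [[0,0,0,0,0,0,0.3],[0,0,0,0,0,0,0.3],[0,0,0,0,0,0,0.3],[0,0,0,0,0,0,0.3]]
  ]
}}

```text
time_s: 24.82
eef_pos: [0.3885, -0.2664, 0.0188]
orientation: [0.001, -0.0, 1.0, -0.0]
contact_force: [-0.1, 0.4, 9.5]
grip_width: 0.476
grasp_force: 24.0
```

Request:
{"op": "step_arm", "data": {
  "series": [
    [[0,0,0.01,0,0,0,0.3],[0,0,0.04,0,0,0,0.3],[0,0,0.05,0,0,0,0.3],[0.04,0.009,0,0,0,0,0.3],[0.04,0.009,0,0,0,0,0.3],[0.04,0.009,0,0,0,0,0.3],[0.04,0.009,0,0,0,0,0.3],[0.038,0.01,0,0,0,0,0.3]]
  ]
}}

```text
time_s: 25.82
eef_pos: [0.587, -0.2197, 0.1188]
orientation: [0.0, -0.0, 1.0, -0.0]
contact_force: [-0.1, -0.3, -0.8]
grip_width: 0.472
grasp_force: 25.6
```

Request:
{"op": "step_arm", "data": {
  "series": [
    [[0,0,-0.03,0,0,0,0.3],[0,0,-0.03,0,0,0,0.3],[0,0,-0.02,0,0,0,0.3],[0,0,-0.008,0,0,0,0.3],[0,0,-0.004,0,0,0,0.3],[0,0,0,0,0,0,0.3],[0,0,0,0,0,0,0.3]]
  ]
}}

```text
time_s: 26.7
eef_pos: [0.5862, -0.2202, 0.0267]
orientation: [0.0, -0.0, 1.0, -0.0]
contact_force: [-0.3, -0.8, -0.7]
grip_width: 0.47
grasp_force: 25.6
```

Request:
{"op": "step_arm", "data": {
  "series": [
    [[0,0,-0.001,0,0,0,0.3],[0,0,-0.001,0,0,0,0.3],[0,0,0,0,0,0,0.3],[0,0,0,0,0,0,0.3]]
  ]
}}

```text
time_s: 27.2
eef_pos: [0.5859, -0.2201, 0.0241]
orientation: [0.0, -0.0, 1.0, -0.0]
contact_force: [0.5, -0.3, 2.1]
grip_width: 0.472
grasp_force: 25.9
```

Request:
{"op": "step_arm", "data": {
  "series": [
    [[0,0,-0.001,0,0,0,0.3],[0,0,0,0,0,0,0.3]]
  ]
}}

```text
time_s: 27.45
eef_pos: [0.5862, -0.2203, 0.0238]
orientation: [0.001, -0.0, 1.0, -0.0]
contact_force: [-2.7, 0.3, 15.2]
grip_width: 0.468
grasp_force: 26.9
```

Request:
{"op": "step_arm", "data": {
  "series": [
    [[0,0,0.001,0,0,0,0.62],[0,0,0,0,0,0,0.62],[0,0,0,0,0,0,0.62],[0,0,0.04,0,0,0,0.62],[0,0,0.05,0,0,0,0.62],[0,0,0.05,0,0,0,0.62],[-0.018,0.035,0.03,0,0,-10.5,0.7],[-0.018,0.035,0,0,0,-10.5,0.7]]
  ]
}}

```text
time_s: 28.45
eef_pos: [0.5504, -0.1499, 0.196]
orientation: [0.002, 0.185, 0.983, 0.0]
contact_force: [0.5, 0.1, -0.7]
grip_width: 0.7
grasp_force: 0.0
```

Request:
{"op": "step_arm", "data": {
  "series": [
    [[-0.018,0.035,0,0,0,-10.5,0.7],[-0.018,0.035,0,0,0,-10.5,0.7],[-0.018,0.035,0,0,0,-10.5,0.7],[-0.018,0.035,0,0,0,-10.5,0.7],[-0.018,0.035,0,0,0,-10.5,0.7],[-0.018,0.035,0,0,0,-10.5,0.7],[-0.018,0.035,0,0,0,-10.5,0.7],[-0.019,0.035,0,0,0,0,0.7]]
  ]
}}

```text
time_s: 29.45
eef_pos: [0.4135, 0.1142, 0.1942]
orientation: [-0.0, 0.704, 0.71, 0.0]
contact_force: [0.3, 0.1, 0.0]
grip_width: 0.696
grasp_force: 0.0
```

Request:
{"op": "step_arm", "data": {
  "series": [
    [[0,0,0,0,0,0,0.7],[0,0,0,0,0,0,0.7],[0,0,0,0,0,0,0.7]]
  ]
}}

```text
time_s: 29.82
eef_pos: [0.4145, 0.1126, 0.1941]
orientation: [-0.0, 0.703, 0.711, -0.0]
contact_force: [0.0, 0.6, 0.0]
grip_width: 0.697
grasp_force: 0.0
```

```bash
python3 look.py w9.png knife; python3 - <<'E'
from h import *
for c in ("wrist","side","scene"):
    if c!="wrist": robot.get_image(c)
    for d in robot.outline_of(c,"knife")[:2]:
        k=max(cv2.findContours(d["pixels"].astype(np.uint8),0,2)[0],key=cv2.contourArea)[:,0]
        P=np.array([ray(c,q,.008)[:2] for q in k]); r=cv2.minAreaRect((P*1000).astype(np.float32))
        print(c,round(d["conf"],2),np.round(r[0],1),np.round(r[1],1),round(r[2],1))
E
```

```text
29.825 [0.4145 0.1126 0.1941] [-0.     0.703  0.711 -0.   ] [-0.99  0.    0.59  2.16 -0.    0.98 -0.39] 0.697
knife lm 0.58 [503. 106.] [0.6297 0.1934]
knife [292. 105. 319. 220.] 0.7
wrist 0.37 [630.6 223.2] [69.3 59.8] 38.6
side 0.82 [407.1 121.1] [138.5  24.5] 85.7
scene 0.75 [ 565.  -215.6] [41.5 93.1] 69.9
scene 0.73 [410.7 116.1] [133.2  33.4] 84.6
```

View pics/w9.png

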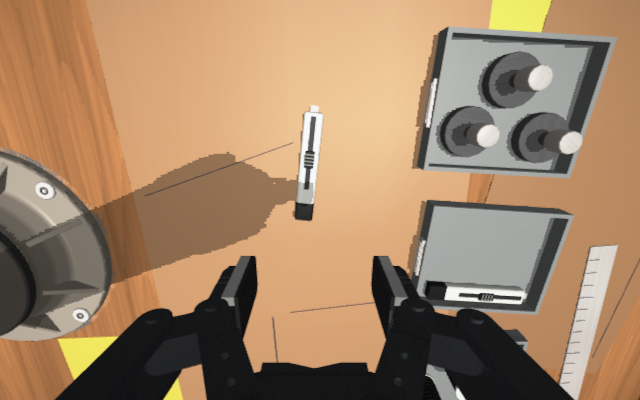

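The wrist view shows all three weights standing in the weight tray. The knife runs from its black end at (304,220) to its nose at (314,106). I'll compute its line, and the knife tray's, from rim corners (428,201), (573,214), (413,300), (537,314).

```bash
python3 - <<'E'
from h import *
print(robot.state()["eef_pos"])
f=lambda p,z:ray("wrist",p,z)[:2]
n=(f((305.5,111),.014)+f((323,112),.014))/2; b=(f((295.5,219),.014)+f((312,220),.014))/2
print("knife",n,b,(n+b)/2,np.degrees(np.arctan2(*(n-b)[::-1])),np.hypot(*(n-b)))
for p in[(428,201),(573,214),(537,314),(412,300)]: print(f(p,.025))
a=f((428,291),.019);c=f((525,297),.019);print("fixed",a,c,(a+c)/2,np.degrees(np.arctan2(*(c-a)[::-1])))
E
```

```text
[0.41418069 0.11324418 0.19406034]
knife [0.41286931 0.18626739] [0.40140174 0.05709058] [0.40713553 0.12167899] 84.92691156146573 0.12968482840315593
[0.54878477 0.08697283]
[0.72486867 0.07283567]
[ 0.71799271 -0.07206465]
[ 0.54612575 -0.05194342]
fixed [ 0.56822064 -0.04177432] [ 0.70026748 -0.0494575 ] [ 0.63424406 -0.04561591] -3.330016191580041
```

Request:
{"op": "step_arm", "data": {
  "series": [
    [[-0.007,0.015,-0.03,0,0,-5.6,0.7],[0,0,-0.045,0,0,0,0.7],[0,0,-0.045,0,0,0,0.7],[0,0,-0.04,0,0,0,0.7],[0,0,-0.02,0,0,0,0.7],[0,0,0,0,0,0,0.7]]
  ]
}}

```text
time_s: 30.98
eef_pos: [0.4064, 0.1277, 0.0131]
orientation: [-0.0, 0.737, 0.676, -0.002]
contact_force: [0.4, -0.8, 0.6]
grip_width: 0.703
grasp_force: 0.0
```

Request:
{"op": "step_arm", "data": {
  "series": [
    [[0,0,-0.006,0,0,0,0.7],[0,0,-0.003,0,0,0,0.6],[0,0,0,0,0,0,0.45]]
  ],
  "grip_force": 25
}}

```text
time_s: 31.35
eef_pos: [0.4073, 0.1286, 0.0054]
orientation: [-0.0, 0.737, 0.676, 0.0]
contact_force: [-0.1, -0.2, 0.4]
grip_width: 0.454
grasp_force: 0.0
```

Request:
{"op": "step_arm", "data": {
  "series": [
    [[0,0,-0.002,0,0,0,0.4],[0,0,0,0,0,0,0.1],[0,0,0,0,0,0,0.1],[0,0,0,0,0,0,0.1],[0,0,0,0,0,0,0.1]]
  ]
}}

```text
time_s: 31.98
eef_pos: [0.4071, 0.1284, 0.0031]
orientation: [-0.0, 0.737, 0.676, -0.0]
contact_force: [-0.3, -0.8, -0.0]
grip_width: 0.101
grasp_force: 0.0
```

```bash
python3 - <<'E'
from h import *
s=robot.state(); print(s["eef_pos"],s["contact_force"],s["grip_width"],s["grasp_force"])
a=snap("scene","s10.png"); b=snap("wrist","w10.png")
x=cv2.resize(a[100:230,270:400],(400,400),interpolation=2); y=b[:,120:520]
cv2.imwrite('pics/c10.png',np.hstack([x,y])[...,::-1])
E
```

```text
[0.40710947 0.12837972 0.00307713] [-0.30619954 -0.76208182 -0.00468557] 0.10131930884025309 0.0
```

View pics/c10.png

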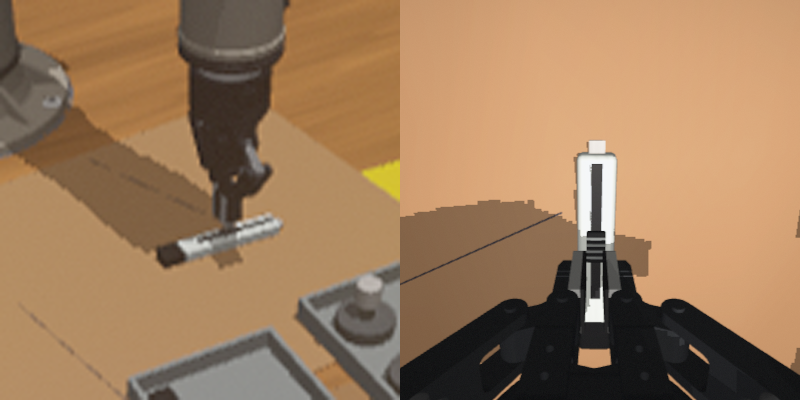

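The fingers shut to 0.10 with no force, seemingly above or beside the knife. I'll open them and check whether the knife moved.

Request:
{"op": "step_arm", "data": {
  "series": [
    [[0,0,0,0,0,0,0.4],[0,0,0,0,0,0,0.45],[0,0,0,0,0,0,0.45]]
  ]
}}

```text
time_s: 32.45
eef_pos: [0.4071, 0.1284, 0.0031]
orientation: [-0.0, 0.737, 0.676, -0.0]
contact_force: [-0.4, 0.2, 0.2]
grip_width: 0.45
grasp_force: 0.0
```

```bash
python3 - <<'E'
from h import *
s=robot.state(); print(s["eef_pos"],s["contact_force"],s["grip_width"])
for z in(.003,.014,.022): print(z,proj("wrist",[s["eef_pos"][0],s["eef_pos"][1],z]))
k=.0
print("edges",proj("wrist",[.407-.011,.160,.014]),proj("wrist",[.407+.011,.160,.014]))
b=snap("wrist","w11.png"); a=snap("side","s11.png")
y=b[100:400,140:500]; x=cv2.resize(a[110:210,220:320],(300,300),interpolation=2)
cv2.imwrite('pics/c11.png',np.hstack([x,y])[...,::-1])
E
```

```text
[0.40712687 0.12836255 0.00306649] [-0.4026471   0.20921669  0.16885942] 0.4500985339304265
0.003 [314.75304502 243.03985395]
0.014 [314.7657137  251.30400026]
0.022 [314.77589109 257.9430121 ]
edges [290.20132763 202.3415034 ] [329.4256079  199.18548307]
```

View pics/c11.png

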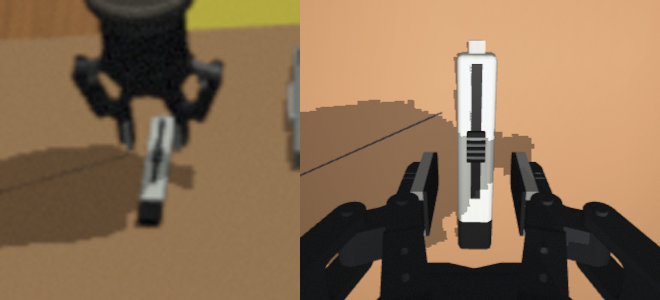

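The knife lies unmoved between the open fingers (crop x 458–497). The tips seem higher than the TCP figure suggests, so I'll go down in small steps, watching the force.

Request:
{"op": "step_arm", "data": {
  "series": [
    [[0,0,-0.002,0,0,0,0.35],[0,0,0,0,0,0,0.35],[0,0,0,0,0,0,0.35]]
  ]
}}

```text
time_s: 32.92
eef_pos: [0.4071, 0.1283, 0.001]
orientation: [-0.0, 0.737, 0.676, -0.0]
contact_force: [0.1, 0.5, 0.3]
grip_width: 0.352
grasp_force: 0.0
```

Request:
{"op": "step_arm", "data": {
  "series": [
    [[0,0,-0.002,0,0,0,0.35],[0,0,0,0,0,0,0.35],[0,0,0,0,0,0,0.35]]
  ]
}}

```text
time_s: 33.3
eef_pos: [0.4071, 0.1283, -0.001]
orientation: [-0.0, 0.737, 0.676, -0.0]
contact_force: [0.1, 0.5, -0.4]
grip_width: 0.35
grasp_force: 0.0
```

Request:
{"op": "step_arm", "data": {
  "series": [
    [[0,0,-0.002,0,0,0,0.35],[0,0,0,0,0,0,0.35],[0,0,0,0,0,0,0.16],[0,0,0,0,0,0,0.16],[0,0,0,0,0,0,0.16]]
  ]
}}

```text
time_s: 33.92
eef_pos: [0.4071, 0.1284, -0.0029]
orientation: [-0.0, 0.737, 0.676, -0.0]
contact_force: [0.2, 0.7, -0.0]
grip_width: 0.158
grasp_force: 0.0
```

Request:
{"op": "step_arm", "data": {
  "series": [
    [[0,0,0,0,0,0,0.4],[0,0,0,0,0,0,0.4],[0,0,-0.002,0,0,0,0.4],[0,0,0,0,0,0,0.4],[0,0,-0.001,0,0,0,0.4],[0,0,0,0,0,0,0.4],[0,0,0,0,0,0,0.4]]
  ]
}}

```text
time_s: 34.8
eef_pos: [0.4071, 0.1284, -0.0059]
orientation: [-0.0, 0.737, 0.676, -0.0]
contact_force: [0.2, -0.1, -0.5]
grip_width: 0.4
grasp_force: 0.0
```

```bash
python3 - <<'E'
from h import *
b=snap("wrist","w12.png")
# rows/cols: finger darkness profile near tips; report knife extents
g=cv2.cvtColor(b,cv2.COLOR_RGB2GRAY)
print(robot.state()["eef_pos"],robot.state()["contact_force"])
for r in range(200,300,10): print(r,''.join('#' if v<60 else ('+' if v>190 else '.') for v in g[r,230:400:3]))
E
```

```text
[ 0.40711094  0.12836807 -0.00591885] [-0.31291205 -0.61200185  0.47627617]
200 .......................++++....+++++.....................
210 .......................++++....+++++.....................
220 .......................++++....+++++.....................
230 .......................++++....++++......................
240 ..........................######+++......................
250 ..........................######.........................
260 ................##.....................##................
270 .......####....###.........####........###....####.......
280 ......####....####.........###.........####....####......
290 .....####....#####.........###..........####....####.....
```

Request:
{"op": "step_arm", "data": {
  "series": [
    [[0,0,-0.002,0,0,0,0.4],[0,0,0,0,0,0,0.4],[0,0,-0.001,0,0,0,0.4],[0,0,0,0,0,0,0.4],[0,0,0,0,0,0,0.16],[0,0,0,0,0,0,0.16],[0,0,0,0,0,0,0.16]]
  ]
}}

```text
time_s: 35.72
eef_pos: [0.4071, 0.1284, -0.0089]
orientation: [-0.0, 0.737, 0.676, -0.0]
contact_force: [0.1, 0.4, 0.1]
grip_width: 0.16
grasp_force: 0.0
```

```bash
python3 - <<'E'
from h import *
b=snap("wrist","w13.png"); a=snap("side","s13.png"); c=snap("scene","s13c.png")
x=cv2.resize(a[110:210,220:320],(400,400),interpolation=2); y=cv2.resize(c[130:215,295:380],(400,400),interpolation=2)
cv2.imwrite('pics/c13.png',np.vstack([np.hstack([x,y]),b[200:400,0:0].reshape(200,0,3) if 0 else cv2.resize(b[200:300,120:520],(800,200))])[...,::-1])
E
```

```text
(no output)
```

View pics/c13.png

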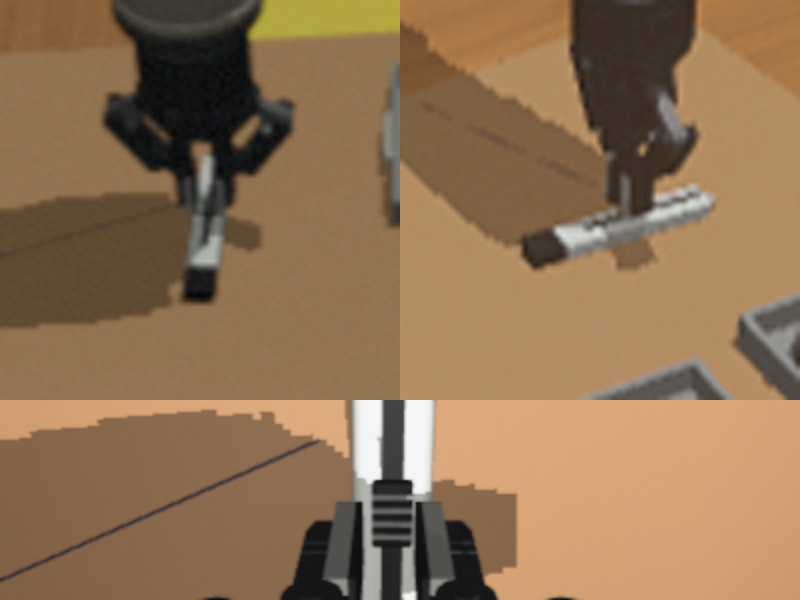

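Both fingers are plainly above the knife, straddling the slider, so the tips sit well behind the stated TCP. I'll reopen and carefully step further down.

Request:
{"op": "step_arm", "data": {
  "series": [
    [[0,0,0,0,0,0,0.4],[0,0,0,0,0,0,0.4],[0,0,-0.002,0,0,0,0.4],[0,0,0,0,0,0,0.4],[0,0,-0.002,0,0,0,0.4],[0,0,0,0,0,0,0.4],[0,0,0,0,0,0,0.4]]
  ]
}}

```text
time_s: 36.75
eef_pos: [0.4071, 0.1283, -0.0129]
orientation: [-0.0, 0.737, 0.676, -0.0]
contact_force: [0.0, -0.3, 0.2]
grip_width: 0.402
grasp_force: 0.0
```

Request:
{"op": "step_arm", "data": {
  "series": [
    [[0,0,0,0,0,0,0.18],[0,0,0,0,0,0,0.18],[0,0,0,0,0,0,0.18]]
  ]
}}

```text
time_s: 37.12
eef_pos: [0.4071, 0.1284, -0.0129]
orientation: [-0.0, 0.737, 0.676, -0.0]
contact_force: [0.4, 1.1, 0.6]
grip_width: 0.178
grasp_force: 0.0
```

Request:
{"op": "step_arm", "data": {
  "series": [
    [[0,0,0,0,0,0,0.4],[0,0,0,0,0,0,0.4],[0,0,-0.002,0,0,0,0.4],[0,0,0,0,0,0,0.4],[0,0,-0.002,0,0,0,0.4],[0,0,0,0,0,0,0.4],[0,0,0,0,0,0,0.4]]
  ]
}}

```text
time_s: 38.0
eef_pos: [0.4071, 0.1283, -0.0169]
orientation: [-0.0, 0.737, 0.676, -0.0]
contact_force: [-0.1, 0.2, -0.7]
grip_width: 0.403
grasp_force: 0.0
```

Request:
{"op": "step_arm", "data": {
  "series": [
    [[0,0,0,0,0,0,0.18],[0,0,0,0,0,0,0.18],[0,0,0,0,0,0,0.18]]
  ]
}}

```text
time_s: 38.38
eef_pos: [0.4071, 0.1284, -0.0168]
orientation: [-0.0, 0.737, 0.676, -0.0]
contact_force: [-1.0, -0.3, 6.1]
grip_width: 0.241
grasp_force: 24.4
```

There is contact at last, but only at the knife's top edge. I'll open, go 6 mm lower and grip again.

Request:
{"op": "step_arm", "data": {
  "series": [
    [[0,0,0,0,0,0,0.4],[0,0,0,0,0,0,0.4],[0,0,-0.003,0,0,0,0.4],[0,0,0,0,0,0,0.4],[0,0,-0.003,0,0,0,0.4],[0,0,0,0,0,0,0.4],[0,0,0,0,0,0,0.4]]
  ]
}}

```text
time_s: 39.25
eef_pos: [0.4071, 0.1283, -0.023]
orientation: [-0.0, 0.737, 0.676, -0.0]
contact_force: [0.7, -0.1, 0.2]
grip_width: 0.398
grasp_force: 0.0
```

Request:
{"op": "step_arm", "data": {
  "series": [
    [[0,0,0,0,0,0,0.15],[0,0,0,0,0,0,0.15],[0,0,0,0,0,0,0.15]]
  ],
  "grip_force": 35
}}

```text
time_s: 39.62
eef_pos: [0.4072, 0.1284, -0.0228]
orientation: [-0.0, 0.737, 0.676, 0.0]
contact_force: [-1.2, -0.3, 5.6]
grip_width: 0.243
grasp_force: 34.1
```

Request:
{"op": "step_arm", "data": {
  "series": [
    [[0,0,0.01,0,0,0,0.15],[0,0,0.03,0,0,0,0.15],[0,0,0.04,0,0,0,0.15],[0,0,0.04,0,0,0,0.15],[0,0,0,0,0,0,0.15]]
  ]
}}

```text
time_s: 40.25
eef_pos: [0.4084, 0.1293, 0.0997]
orientation: [-0.0, 0.737, 0.676, 0.002]
contact_force: [0.4, 0.7, -1.3]
grip_width: 0.244
grasp_force: 34.8
```

Request:
{"op": "step_arm", "data": {
  "series": [
    [[0.027,-0.012,0,0,0,-9.8,0.15],[0.027,-0.012,0,0,0,-9.8,0.15],[0.027,-0.012,0,0,0,-9.8,0.15],[0.027,-0.012,0,0,0,-9.8,0.15],[0.027,-0.012,0,0,0,-9.8,0.15],[0.027,-0.012,0,0,0,-9.8,0.15],[0.027,-0.012,0,0,0,-9.8,0.15],[0.027,-0.012,0,0,0,-9.8,0.15]]
  ]
}}

```text
time_s: 41.25
eef_pos: [0.6235, 0.0319, 0.0963]
orientation: [0.0, 0.998, 0.056, -0.0]
contact_force: [-0.4, 0.0, -1.6]
grip_width: 0.243
grasp_force: 34.8
```

Request:
{"op": "step_arm", "data": {
  "series": [
    [[0.024,-0.015,0,0,0,-9.8,0.15],[0,0,0,0,0,0,0.15],[0,0,0,0,0,0,0.15],[0,0,0,0,0,0,0.15]]
  ]
}}

```text
time_s: 41.75
eef_pos: [0.6465, 0.018, 0.0969]
orientation: [-0.0, 1.0, -0.026, -0.0]
contact_force: [-0.5, 0.6, -0.2]
grip_width: 0.244
grasp_force: 34.8
```

```bash
python3 - <<'E'
from h import *
s=robot.state(); print(s["eef_pos"],s["orientation"].round(3),s["contact_force"],s["grip_width"])
a=snap("scene","s14.png"); b=snap("side","s14b.png")
x=cv2.resize(a[170:290,290:410],(400,400),interpolation=2); y=cv2.resize(b[120:240,300:420],(400,400),interpolation=2)
cv2.imwrite('pics/c14.png',np.hstack([x,y])[...,::-1])
E
```

```text
[0.64645369 0.01801554 0.09691359] [-0.     1.    -0.026 -0.   ] [-0.48961216  0.58637522 -0.21813404] 0.24363157684705863
```

View pics/c14.png

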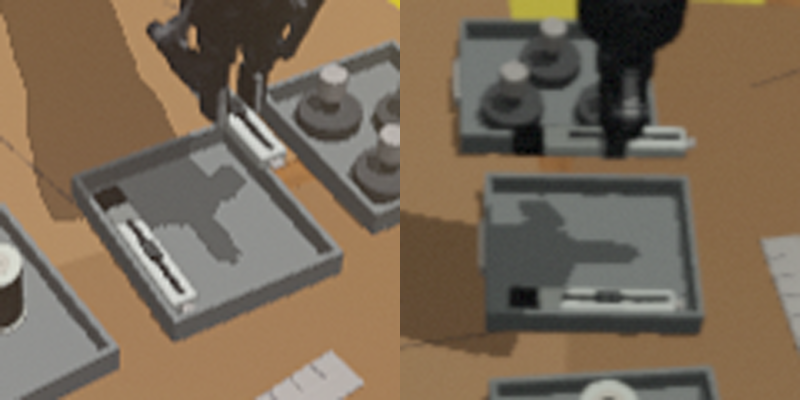

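The held knife is level and parallel to the fixed one, slider up, its nose the same way. It is high over the tray, so it appears shifted. Lowering it.

Request:
{"op": "step_arm", "data": {
  "series": [
    [[0,0,-0.03,0,0,0,0.15],[0,0,-0.03,0,0,0,0.15],[0,0,-0.025,0,0,0,0.15],[0,0,-0.015,0,0,0,0.15],[0,0,-0.006,0,0,0,0.15],[0,0,-0.003,0,0,0,0.15],[0,0,0,0,0,0,0.15],[0,0,0,0,0,0,0.15]]
  ]
}}

```text
time_s: 42.85
eef_pos: [0.6475, 0.0174, -0.0114]
orientation: [-0.0, 1.0, -0.027, 0.0]
contact_force: [-0.2, 0.6, -1.0]
grip_width: 0.242
grasp_force: 34.8
```

```bash
python3 - <<'E'
from h import *
s=robot.state(); print(s["eef_pos"],s["contact_force"])
for c in("scene","side"):
    snap(c,c+"15.png")
    for l in("knife","knife_tray"):
      for d in robot.outline_of(c,l)[:2]:
        k=max(cv2.findContours(d["pixels"].astype(np.uint8),0,2)[0],key=cv2.contourArea)[:,0]
        P=np.array([ray(c,q,.02 if l=="knife" else .025)[:2] for q in k]); r=cv2.minAreaRect((P*1000).astype(np.float32))
        print(c,l,round(d["conf"],2),np.round(r[0],1),np.round(r[1],1),round(r[2],1))
E
```

```text
[ 0.64747752  0.0174088  -0.0113518 ] [-0.24027306  0.60795015 -0.9672269 ]
scene knife 0.67 [674.5  13.3] [26.2 76.4] 86.9
scene knife_tray 0.57 [649.1  -4.9] [154.2 187.3] 86.8
scene knife_tray 0.36 [678.8   9.9] [26.9 77. ] 87.0
side knife 0.58 [603.7  17.1] [34.8 66.4] 87.8
side knife_tray 0.9 [634.7  -7.5] [163.9 174.5] 86.5
```

Request:
{"op": "step_arm", "data": {
  "series": [
    [[-0.002,0,-0.003,0,0,0,0.15],[0,0,-0.001,0,0,0,0.15],[0,0,-0.001,0,0,0,0.15],[0,0,0,0,0,0,0.15],[0,0,0,0,0,0,0.15]]
  ]
}}

```text
time_s: 43.78
eef_pos: [0.6452, 0.0173, -0.0169]
orientation: [-0.0, 1.0, -0.027, 0.0]
contact_force: [-0.0, 0.1, -1.6]
grip_width: 0.244
grasp_force: 34.8
```

Request:
{"op": "step_arm", "data": {
  "series": [
    [[0,0,-0.001,0,0,0,0.15],[0,0,0,0,0,0,0.15],[0,0,0,0,0,0,0.15]]
  ]
}}

```text
time_s: 44.15
eef_pos: [0.6452, 0.0174, -0.0177]
orientation: [-0.0, 1.0, -0.027, 0.0]
contact_force: [-2.9, -0.5, 6.3]
grip_width: 0.245
grasp_force: 35.5
```

Touchdown. I'll release, retreat and check.

Request:
{"op": "step_arm", "data": {
  "series": [
    [[0,0,0,0,0,0,0.38],[0,0,0,0,0,0,0.38],[0,0,0,0,0,0,0.38],[0,0,0.03,0,0,0,0.4],[0,0,0.05,0,0,0,0.4],[0,0,0.06,0,0,0,0.4],[-0.03,0,0.06,0,0,0,0.4],[-0.05,0,0.03,0,0,0,0.4]]
  ]
}}

```text
time_s: 45.15
eef_pos: [0.568, 0.0168, 0.2103]
orientation: [-0.0, 1.0, -0.027, 0.001]
contact_force: [-0.7, 0.1, 2.2]
grip_width: 0.398
grasp_force: 0.0
```

Request:
{"op": "step_arm", "data": {
  "series": [
    [[-0.05,0,0.02,0,0,0,0.4],[-0.05,0,0,0,0,0,0.4],[0,0,0,0,0,0,0.4],[0,0,0,0,0,0,0.4]]
  ]
}}

```text
time_s: 45.65
eef_pos: [0.4857, 0.0184, 0.2315]
orientation: [0.001, 1.0, -0.027, 0.003]
contact_force: [0.6, 0.1, 0.1]
grip_width: 0.404
grasp_force: 0.0
```

```bash
python3 - <<'E'
from fit import *
print(robot.state()["eef_pos"])
for c in("scene","side"):
    snap(c,c+"16.png")
    for l in("knife","knife_tray"):
      for d in robot.outline_of(c,l)[:4]:
        k=max(cv2.findContours(d["pixels"].astype(np.uint8),0,2)[0],key=cv2.contourArea)[:,0]
        P=np.array([ray(c,q,.015 if l=="knife" else .025)[:2] for q in k]); r=cv2.minAreaRect((P*1000).astype(np.float32))
        print(c,l,round(d["conf"],2),np.round(r[0],1),np.round(r[1],1),round(r[2],1))
    for l in M:
      for r,cf in rects(c,l):
        try:x,e=fit(l,[(c,r)],ray(c,[(r[0]+r[2])/2,(r[1]+r[3])/2],.03)[:2],z=.005); print(c,l,round(cf,2),x.round(3),round(e,2))
        except Exception as ex: print(ex)
    for l in("mug","dispenser"):
        print(c,l,[(np.round(d["at"]).tolist(),round(d["conf"],2)) for d in robot.landmark_of(c,l)][:1])
E
```

```text
[0.48572818 0.01843404 0.23154199]
scene knife 0.55 [642.3  14.2] [ 27.1 141.5] 86.7
scene knife_tray 0.72 [648.8  -5. ] [154.4 187.1] 87.4
scene weight_a 0.7 [0.622 0.228] 1.03
scene weight_a 0.69 [0.59  0.165] 0.78
scene spool_a 0.75 [ 0.637 -0.175] 1.59
scene spool_a 0.62 [ 0.585 -0.22 ] 0.58
scene mug [([154.0, 286.0], 0.76)]
scene dispenser [([450.0, 161.0], 0.7)]
side knife 0.65 [637.7  16.3] [ 27.9 134.2] 87.8
side knife 0.47 [ 519.  -460.1] [103.4 101.2] 4.2
side knife_tray 0.61 [635.6  -5.3] [163.1 176.7] 87.7
side weight_a 0.75 [0.582 0.165] 1.59
side weight_a 0.5 [0.622 0.212] 2.19
side weight_a 0.43 [ 0.587 -0.212] 2.21
side spool_a 0.95 [ 0.582 -0.223] 1.09
side spool_a 0.59 [ 0.629 -0.173] 0.58
side mug [([325.0, 387.0], 0.79)]
side dispenser [([307.0, 92.0], 0.76)]
```

```bash
python3 -c "
from rig import robot
print(robot.close_job())"
```

```text
the job is handed in; nothing more can be done
None
```

I handed the job in at about 46 s on the clock: both weights, both spools and the knife (flat, slider up, along its tray) are in their trays in that order, and the final camera check placed all five where I set them down, with the mug and dispenser not visibly moved.

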